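# Latch the tile tray in its cradle

### The arm

A 7-joint arm with a two-finger parallel gripper is mounted at the origin on a cart in front of the work surface, level with it; the furniture and walls round the work are solid. World frame = base frame: x ahead of the robot, y to its left, z up, the work surface at z = 0. Lengths are in m, angles in rad, forces in N, time in s.
With the tool pointing down it reaches from about 0.4 to 0.85 m from the base axis. Payload 10.4 kg.
Tool frame: the origin (TCP) lies midway between the tips of the shut fingers; the grasp point (between the pads) lies 19 mm behind it; z points along the fingers, y is the line along which they close (so a half turn about z gives the same grasp; the last joint's range is limited). The gripper opens to 87 mm and grips with 3 to 60 N. Pads are 19 mm wide; open, the fingers measure 117 mm over their backs; the gripper's body (75 mm by 190 mm) begins 51 mm behind the grasp point.
Start: joints at [1.267, 0.332, -0.065, 1.46, 0.022, 1.35, -0.088], TCP at [0.173, -0.601, 0.223] pointing down, gripper open.
Joint ranges: [-2.6, 2.6], [-0.5, 2.12], [-1.47, 1.34], [0.16, 2.42], [-1.27, 4.41], [0.06, 2.06], [-2.6, 2.6]. Speed limits (rad/s): [2.22, 2.22, 2.79, 2.79, 3.14, 3.14, 3.14].

### API

Orientations are given as a unit quaternion [x, y, z, w].
In Python, from bench import r gives the robot as it stands.
- The arm moves only by the tool arm_command, never from a script. Its argument "moves" is one flat list of numbers, 4 for each row, row after row: the shift along the tool's x, y, z in cm, then the turn about the tool's z in degrees. A call has 1 to 12 rows; each row shifts and turns the commanded pose from where the row before left it, along the tool's axes as they then stand; what a row does not reach is not made up. A row lasts 1/12 s, in which the tool goes at most 41.7 mm and 7.16 degrees, less where a joint would pass 70% of its speed; a pose out of reach is approached as far as the arm can. A call with a gripper value outside its range is refused whole. "fingers" is the opening in per cent of the stroke, from 0 (shut) to 100 (fully open), set as the call begins (left out, the last holds). The fingers move at their own pace and stop on an object; "squeeze" is the grip in N (left out, the last holds). Time passes only in rows, so rows that do not move let the fingers close. It gives the time, the measured TCP pose, the force, the opening and the grip force at its end, in the units of the state.
- r.read_state(): the state, without advancing time (a new reading comes with each control period).
- r.camera(name): name is "scene" or "top" or "wrist"; returns the picture (384x512x3 uint8, red, green, blue); there is no depth.
- r.camera_info(name): a dict with "fx", "fy", "cx", "cy" (pixels), "origin" and "attitude" of the camera in the world. Camera axes: x right, y up, looking along -z (the intrinsics and any distortion apply to the point x, -y, -z); pixel columns grow to the right and rows downward; lengths in m; the calibration is good to about 2 mm. A picture is of the moment at which its call begins: read the wrist's pose just before it. camera_info takes no time and is no camera call; for the wrist camera it gives the pose at the moment of the call.
- r.close_job(): hands the job in; it is judged then, once.
The state is a dict: "time": time; "joint_positions": joint angles; "joint_vel": joint speeds; "joint_torque": joint torques, N m; "ee_pos": TCP position; "eef_rot": TCP orientation; "ft_force": force on the tool from outside, world axes, zero at the start; "torque": the same for the moment, N m; "width": finger opening in m; "grip_force": force on a finger pad.
Only numpy, scipy, OpenCV 4.12 (cv2) and the standard library are available. Lean on these libraries where they do the work, as an engineer would, in place of code of your own. Each camera call takes 0.05 s, during which the arm holds its last target. There are 200 camera calls.

### The job

Put the wooden tile tray away in its cradle: pick it up by its upright handle, set it down in the flared mouth and slide it in so that its own front edge lifts the hinged steel catch, on until it reaches the end stop and the catch has dropped behind it. Then pull it back until its rear edge rests against the catch, to prove that it is held, and let go with the tray lying flat. Keep the gripper off the cradle and its catch, do not tip the tray, and leave the other things on the table where they are.

Things in the scene. Friction and masses are not known exactly. Their poses are not given: they have to be found in the camera images.
- tray: Loose wooden tile tray, about 0.35 kg, 126 mm long (its x), 120 mm wide (y). Origin: centre of its underside; z up. Runners 24 mm high and 24 mm wide lie along its left and right edges, full length; between them an 8 mm floor carries two fixed square tiles. An upright handle stands in the middle. The same when turned half a turn.
- tray_handle (a point): Grip point in the tray's handle, on its centre line, 85 mm above the tray's underside. The handle is a flat upright board, 16 mm thick along tray x (take it across this), 50 mm wide along tray y; a round bead 18 mm across, along y, forms its top, 107 mm above the underside.
- cradle: Cradle, fixed to the table. x: the direction in which the tray slides in; z up. Origin: on the table below the tray's centre when the tray touches the end stop. The tray slides on a base board, top at z = 10 mm, x = -260 to +85 mm, 180 mm wide. End stop face at x = +63 mm. Guides, 28 mm high, leave a lane 126 mm wide (y -63 to +63) inward of x = -110 mm.
- cradle_mouth (a point): Point on the base board's top in the flared mouth, at cradle x = -228, y = 0, z = 10 mm. Here the guides flare from 126 mm apart (x = -110) to 154 mm (x = -250). A tray aligned with the lane can be lowered straight onto the board with its centre here, clear of the catch. Keep clear of the catch's bracket: 62 mm high, at x = -143, y = +79; its pivot pin reaches in to y = +34 at z = 50.
- catch (a joint): Angle of the hinged steel gravity catch, rad: 0 hanging at rest, grows as it is lifted, limit 1.0. Free; falls by its own weight (90 g). Pivot at cradle x -143, y +46, z 50 mm. Its 16 mm wide arm slopes down into the lane, so a tray sliding in lifts it by about 0.2 rad and it rides on the tray's left runner. When the tray's centre passes about cradle x = -11 mm it drops behind the tray.
- catch_nose (a point): Lower inner edge of the catch's nose; at rest at cradle x = -79, y = +46, z = 21 mm. The upright nose face above it looks to the end stop; the tray's rear edge rests against it when pulled back. The tray has 16 mm of play between end stop and catch; the catch holds firmly against a pull.
- masking_tape: Bystander: roll of masking tape, 72 mm across, 19 mm high, lying flat; origin at the centre of its underside.
- scraper: Bystander: steel scraper with a wooden handle, 136 mm long (its y), 14 mm high; origin under its centre.
- water_bowl: Bystander: white bowl, 96 mm across, 44 mm high; origin under its centre.
- eraser: Bystander: eraser, 45 mm long (its y), 21 mm wide, 13 mm high; origin under its centre.

How it is judged:
By the outcome, as a careful person would: the job done as asked, in the order asked, and still so for the second after the job is handed in, with the robot touching nothing.
It also fails if it takes over 48 s, if anything falls off the work surface, if the arm or the gripper's body presses on something with over 40 N, if the wrist force passes 120 N, or if a joint passes its speed limit or range.

## Working session

There is one attempt and no reset: what is moved stays moved. The work goes in short steps, Python scripts to look and compute and a tool call to move; the robot and the scene stay as the last step left them, time stands still between calls to the robot, and variables do not carry over. Pictures are saved under pics/ and viewed, at most 13 in all, crops included, and the job is handed in when it is done.

Besides the shell and the picture viewer there is one more tool, called after ">>>" as name(argument=value, ...) on one line, values as JSON. arm_command: Moves the arm, as the interface text tells. Its arguments: {"type":"object","properties":{"moves":{"type":"array"},"fingers":{"type":"number"},"squeeze":{"type":"number"}},"required":["moves"]}

```bash
mkdir -p pics; python3 - <<'E'
from bench import r
import cv2, numpy as np
ims=[]
for n in ["scene","top"]:
    im=r.camera(n); np.save(f"{n}.npy",im); i=r.camera_info(n); print(n,i)
    cv2.imwrite(f"pics/{n}0.png",im[:,:,::-1])
print(r.read_state())
E
```

```text
scene {'fx': 491.07418228927827, 'fy': 491.07418228927827, 'cx': 247.7987323285447, 'cy': 188.32356873187885, 'origin': array([0.03783379, 0.67611393, 1.01036749]), 'attitude': array([-0.11098256,  0.36753216,  0.8872912 , -0.2555725 ])}
top {'fx': 475.7329252128819, 'fy': 475.7329252128819, 'cx': 257.8637895588308, 'cy': 188.57242481832154, 'origin': array([ 0.43348476, -0.14455089,  1.48056343]), 'attitude': array([-0.029009  ,  0.03229863,  0.71643533, -0.69630143])}
{'time': 0.1, 'joint_positions': array([ 1.26738673,  0.33281222, -0.06471779,  1.46086408,  0.02159607,
        1.34987252, -0.08849813]), 'joint_vel': array([ 0.00023581, -0.00331023, -0.00042008, -0.00058744,  0.00133413,
       -0.00055926,  0.00031602]), 'joint_torque': array([ 1.75218556e-03, -6.24544430e+01,  2.49717676e-02, -3.90718210e+01,
       -6.13905885e-02,  3.66096839e-02,  6.98479926e-05]), 'ee_pos': array([ 0.17312255, -0.60018879,  0.22182809]), 'eef_rot': array([ 9.90156629e-01,  1.39962323e-01, -1.11152865e-04, -6.20551817e-04]), 'ft_force': array([ 0.23544006,  0.06817368, -0.59763783]), 'torque': array([-0.01636009,  0.01693876,  0.02474158]), 'grip_force': 0.0, 'width': 0.08688233624931972}
```

View pics/top0.png

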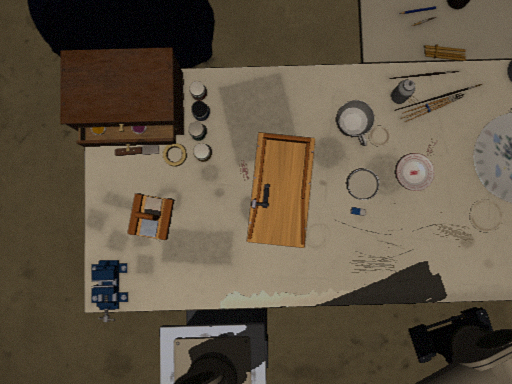

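View pics/scene0.png

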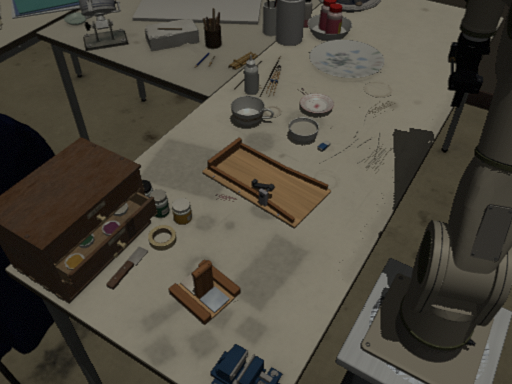

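The top view shows the tray at about (150,216), the cradle at about (281,190) with its end stop at the upper end and the catch at about (261,198), and the mouth toward the robot. The scene view shows the tray at (205,290) and the cradle at (267,182). I'll enlarge both views to get corner positions.

```bash
cat > h.py <<'E'
import numpy as np, cv2
from scipy.spatial.transform import Rotation as R
def ray(i,uv):
    uv=np.atleast_2d(uv).astype(float)
    d=np.c_[(uv[:,0]-i["cx"])/i["fx"],-(uv[:,1]-i["cy"])/i["fy"],-np.ones(len(uv))]
    return np.array(i["origin"]),R.from_quat(i["attitude"]).apply(d)
def onz(i,uv,z):
    o,d=ray(i,uv); return o+d*((z-o[2])/d[:,2])[:,None]
def proj(i,P):
    p=R.from_quat(i["attitude"]).inv().apply(np.atleast_2d(P)-i["origin"])
    return np.c_[i["cx"]+i["fx"]*p[:,0]/-p[:,2],i["cy"]-i["fy"]*p[:,1]/-p[:,2]]
E
python3 - <<'E'
import numpy as np,cv2
im=np.load("top.npy")[:,:,::-1]
a=cv2.resize(im[180:250,115:195],None,fx=5,fy=5,interpolation=cv2.INTER_CUBIC)
b=cv2.resize(im[125:255,240:325],None,fx=4.5,fy=4.5,interpolation=cv2.INTER_CUBIC)
H=max(a.shape[0],b.shape[0]); c=np.zeros((H,a.shape[1]+b.shape[1],3),np.uint8)
c[:a.shape[0],:a.shape[1]]=a; c[:b.shape[0],a.shape[1]:]=b
print(c.shape); cv2.imwrite("pics/topcrop.png",c)
E
```

```text
(585, 782, 3)
```

View pics/topcrop.png

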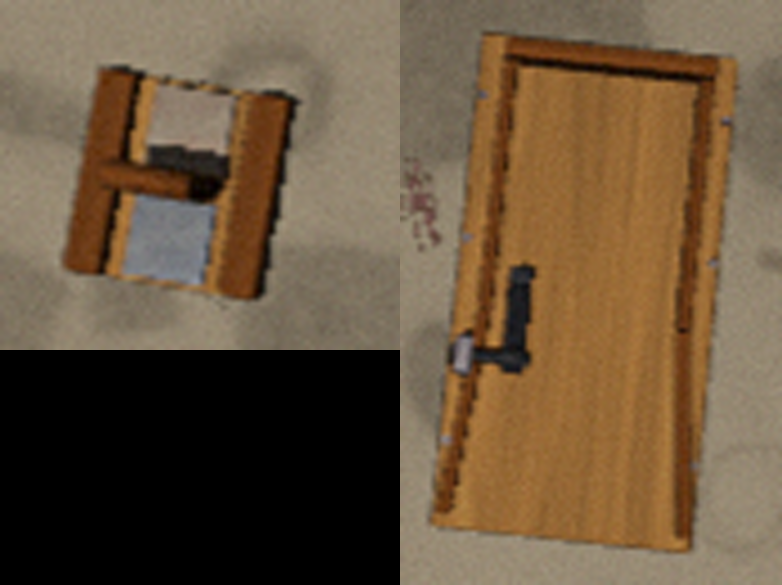

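The enlarged crop shows the tray's top corners at about (105,67), (293,95), (258,297), (66,270), and the cradle base corners at (483,33), (735,58), (690,550), (432,522), with the catch nose up-lane at about (522,272). I'll fit the known rectangles to these corners.

```bash
cat >> h.py <<'E'
def fit2(model,meas):
    m=np.array(model,float);w=np.array(meas)[:,:2]
    a=m-m.mean(0);b=w-w.mean(0)
    th=np.arctan2((a[:,0]*b[:,1]-a[:,1]*b[:,0]).sum(),(a*b).sum())
    c,s=np.cos(th),np.sin(th);Rm=np.array([[c,-s],[s,c]])
    t=w.mean(0)-Rm@m.mean(0)
    return t,np.degrees(th),np.linalg.norm(m@Rm.T+t-w,axis=1)*1e3
E
python3 - <<'E'
from h import *
from bench import r
i=r.camera_info("top")
f=lambda p,s,o:(np.array(p)+.5)/s-.5+np.array(o)
tr=f([(105,67),(293,95),(258,297),(66,270)],5,(115,180))
print("tray",fit2([(.063,.06),(.063,-.06),(-.063,-.06),(-.063,.06)],onz(i,tr,.024)))
cr=f([(83,33),(335,58),(290,550),(32,522)],4.5,(240,125))
t,a,e=fit2([(.085,.09),(.085,-.09),(-.26,-.09),(-.26,.09)],onz(i,cr,.01)); print("cradle",t,a,e)
A=np.radians(a);Rm=np.array([[np.cos(A),-np.sin(A)],[np.sin(A),np.cos(A)]])
print("mouth",Rm@[-.228,0]+t)
# scene check
hb=f([(105+0,172),(222,185)],5,(115,180)); print("bead ends z.107",onz(i,hb,.1))
print(onz(i,(247,247),0))
print(r.camera_info("wrist"))
si=r.camera_info("scene")
P=[np.r_[Rm@p+t,.01] for p in [(.085,.09),(.085,-.09),(-.26,-.09),(-.26,.09)]]; print(proj(si,P))
E
```

```text
tray (array([0.48529206, 0.17656044]), np.float64(-10.410663078540193), array([2.24860516, 1.03751303, 1.87488926, 0.55816054]))
cradle [ 0.64565597 -0.2356524 ] -7.475416855373748 [2.70775054 2.53893988 1.92317873 2.82198847]
mouth [ 0.4195938  -0.20598942]
bead ends z.107 [[0.48954926 0.2034656  0.1       ]
 [0.48009254 0.13583279 0.1       ]]
[[ 0.38186844 -0.11453651  0.        ]]
{'fx': 287.5544530533702, 'fy': 287.5544530533702, 'cx': 259.5712101579582, 'cy': 192.61014211877352, 'origin': array([ 0.24617144, -0.57892081,  0.3835981 ]), 'attitude': array([-0.11050359,  0.08377185, -0.59548718,  0.79130667])}
[[201.32361051 170.95990029]
 [240.26314591 141.30986446]
 [331.58550893 189.65495119]
 [294.71246452 226.45513459]]
```

```bash
cat >> h.py <<'E'
def pose(s):
    M=R.from_quat(s["eef_rot"]).as_matrix(); return np.array(s["ee_pos"]),M
def plan(p,M,targets):
    """targets: (xyz, yaw of tool y deg, rows). prints flat rows, tool axes as they stand"""
    p=p.copy();yaw=np.degrees(np.arctan2(M[1,1],M[0,1]))
    for xyz,ty,n in targets:
        out=[];p0=p.copy();dy=(ty-yaw+180)%360-180;y0=yaw
        for k in range(1,n+1):
            q=p0+(np.array(xyz)-p0)*k/n
            d=np.round(M.T@(q-p)*100,2); tz=-round(y0+dy*k/n-yaw,1)  # tool z down
            p=p+M@d/100; M=M@R.from_euler("z",tz,degrees=True).as_matrix(); yaw-=tz
            out+=[*map(float,d),float(tz)]
        print(n,"rows:",[round(v,2) for v in out]," -> yaw",round(yaw,1),p.round(4))
E
python3 - <<'E'
from h import *
from bench import r
p,M=pose(r.read_state()); print(M.round(3))
plan(p,M,[((.42,-.30,.26),-35,11),((.485,.177,.26),-10.4,13)])
E
```

```text
[[ 0.961  0.277 -0.   ]
 [ 0.277 -0.961  0.001]
 [-0.    -0.001 -1.   ]]
11 rows: [2.91, -2.0, -0.34, -3.5, 3.03, -1.82, -0.35, -3.6, 3.14, -1.62, -0.34, -3.5, 3.23, -1.43, -0.35, -3.5, 3.31, -1.24, -0.34, -3.6, 3.39, -1.02, -0.35, -3.5, 3.44, -0.81, -0.34, -3.6, 3.48, -0.59, -0.35, -3.5, 3.51, -0.38, -0.34, -3.5, 3.53, -0.17, -0.35, -3.6, 3.53, 0.06, -0.34, -3.5]  -> yaw -35.0 [ 0.42 -0.3   0.26]
13 rows: [3.29, -1.7, 0.0, -1.9, 3.35, -1.58, 0.01, -1.9, 3.4, -1.47, 0.0, -1.9, 3.44, -1.36, 0.01, -1.9, 3.49, -1.25, 0.0, -1.9, 3.53, -1.13, 0.0, -1.9, 3.56, -1.01, 0.01, -1.9, 3.59, -0.89, 0.0, -1.8, 3.62, -0.78, 0.01, -1.9, 3.65, -0.66, 0.0, -1.9, 3.66, -0.54, 0.01, -1.9, 3.68, -0.41, -0.0, -1.9, 3.7, -0.3, 0.0, -1.9]  -> yaw -10.4 [0.485  0.1771 0.26  ]
```

>>> arm_command(moves=[2.9,-2.0,-0.35,-3.5,3.0,-1.8,-0.35,-3.5,3.1,-1.6,-0.35,-3.5,3.2,-1.4,-0.35,-3.5,3.3,-1.2,-0.35,-3.5,3.4,-1.0,-0.35,-3.5,3.4,-0.8,-0.35,-3.5,3.5,-0.6,-0.35,-3.5,3.5,-0.4,-0.35,-3.5,3.5,-0.2,-0.35,-3.5,3.5,0,-0.35,-3.5], fingers=100)

```text
time: 1.02
ee_pos: [0.4198, -0.301, 0.2611]
eef_rot: [0.888, 0.46, -0.0, -0.0]
ft_force: [0.6, -0.6, -0.3]
width: 0.0871
grip_force: 0.0
```

>>> arm_command(moves=[3.3,-1.7,0,-2,3.3,-1.6,0,-2,3.4,-1.5,0,-2,3.4,-1.4,0,-2,3.5,-1.3,0,-2,3.5,-1.1,0,-2,3.5,-1,0,-2,3.6,-0.9,0,-2,3.6,-0.8,0,-2,3.6,-0.7,0,-2,3.6,-0.5,0,-2,3.6,-0.4,0,-2])

```text
time: 2.02
ee_pos: [0.4752, 0.1368, 0.2611]
eef_rot: [0.773, 0.634, -0.0, 0.0]
ft_force: [1.8, -0.6, -0.1]
width: 0.0872
grip_force: 0.0
```

```bash
python3 - <<'E'
from h import *
from bench import r
p,M=pose(r.read_state()); print(p,M.round(3))
i=r.camera_info("wrist"); im=r.camera("wrist"); np.save("w1.npy",im); print(i,r.read_state()["ee_pos"],r.read_state()["time"])
import pickle;pickle.dump(i,open("w1.pkl","wb"))
cv2.imwrite("pics/w1.png",im[:,:,::-1])
print(proj(i,[(.485,.177,.107),(.485,.177,0)]))
E
```

```text
[0.47523745 0.13678396 0.26106504] [[ 0.197  0.98   0.   ]
 [ 0.98  -0.197 -0.   ]
 [-0.     0.    -1.   ]]
{'fx': 287.5544530533702, 'fy': 287.5544530533702, 'cx': 259.5712101579582, 'cy': 192.61014211877352, 'origin': array([0.49060852, 0.21131134, 0.42279142]), 'attitude': array([-0.13839455,  0.01332296, -0.09803295,  0.98542325])} [0.47460433 0.14428132 0.26128962] 2.0667
[[260.4711926  143.42992275]
 [260.18380543 135.22411873]]
```

View pics/w1.png

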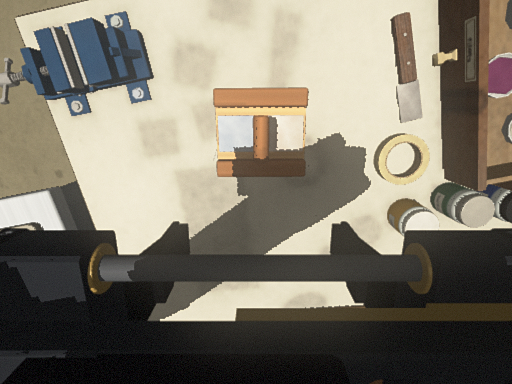

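The wrist view shows the tray centred near (261,132), with runners at rows 88–105 and 160–177 and the bead at (261,137). From here the runners' outer edges are top edges at z = 24 mm. I'll take their corners by mask.

```bash
python3 - <<'E'
from h import *
import pickle
from bench import r
im=np.load("w1.npy"); i=pickle.load(open("w1.pkl","rb"))
hsv=cv2.cvtColor(im,cv2.COLOR_RGB2HSV)
m=((hsv[...,0]<18)&(hsv[...,1]>110)&(hsv[...,2]>60)).astype(np.uint8)
m[:,:200]=0;m[:,320:]=0;m[:80]=0;m[185:]=0
n,l,st,c=cv2.connectedComponentsWithStats(m)
P=[]
for k in range(1,n):
    if st[k,4]<300: continue
    print(st[k]); 
    pts=np.argwhere(l==k)[:,::-1].astype(np.float32)
    b=cv2.boxPoints(cv2.minAreaRect(pts)); print(b.round(1).tolist())
    w=onz(i,b,.024 if st[k,2]>60 else .1); print(w[:,:2].round(4).tolist())
p,M=pose(r.read_state()); print(p)
E
```

```text
[ 214   88   94   20 1668]
[[214.0, 107.0], [214.0, 88.0], [307.0, 88.0], [307.0, 107.0]]
[[0.4324, 0.2272], [0.4381, 0.2503], [0.5572, 0.2264], [0.5536, 0.2029]]
[254 115  15  45 620]
[[254.0, 159.0], [254.0, 115.0], [268.0, 115.0], [268.0, 159.0]]
[[0.4743, 0.1606], [0.484, 0.2076], [0.4989, 0.2046], [0.4898, 0.1575]]
[0.47460433 0.14428132 0.26128962]
```

```bash
python3 - <<'E'
from h import *
from bench import r
p,M=pose(r.read_state())
plan(p,M,[((.4862,.180,.261),-11,2),((.4862,.180,.066),-11,8)])
E
```

```text
2 rows: [1.86, 0.24, 0.02, 0.1, 1.87, 0.23, 0.02, 0.1]  -> yaw -11.0 [0.4862 0.18   0.261 ]
8 rows: [-0.01, -0.0, 2.44, 0.0, -0.01, -0.0, 2.44, 0.0, -0.0, -0.0, 2.43, 0.0, -0.01, -0.0, 2.44, 0.0, -0.01, -0.01, 2.44, 0.0, -0.01, 0.0, 2.44, 0.0, -0.01, 0.0, 2.43, 0.0, -0.01, 0.0, 2.44, 0.0]  -> yaw -11.0 [0.4862 0.18   0.066 ]
```

>>> arm_command(moves=[1.85,0.25,0,0,1.85,0.25,0,0,0,0,2.45,0,0,0,2.45,0,0,0,2.45,0,0,0,2.45,0,0,0,2.45,0,0,0,2.45,0,0,0,2.45,0,0,0,2.4,0,0,0,0,0,0,0,0,0])

```text
time: 3.07
ee_pos: [0.4869, 0.1703, 0.065]
eef_rot: [0.774, 0.633, -0.001, -0.001]
ft_force: [-0.1, 0.2, 0.6]
width: 0.0872
grip_force: 0.0
```

```bash
python3 - <<'E'
from h import *
from bench import r
p,M=pose(r.read_state()); print(p,np.degrees(np.arctan2(M[1,1],M[0,1])))
im=r.camera("wrist"); cv2.imwrite("pics/w2.png",im[:,:,::-1])
E
```

```text
[0.48686467 0.17027301 0.06501305] -11.390652559911251
```

View pics/w2.png

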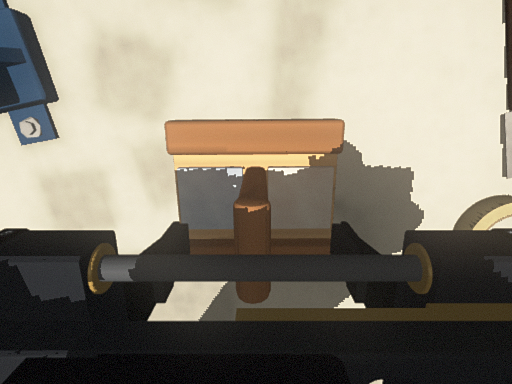

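The wrist view shows the handle standing between the fingers, with the bead spanning rows 198–303 at column 253. The gripper is about 1 cm short along the board, so I'll compute the correction.

```bash
python3 - <<'E'
from h import *
from bench import r
i=r.camera_info("wrist"); p,M=pose(r.read_state())
w=onz(i,[(252,200),(253,302)],.1)
print(w, M.T@(w.mean(0)-p)*100)
c=onz(i,[(165,120),(344,120)],.024)
d=c[1]-c[0]; print(c,np.degrees(np.arctan2(d[1],d[0])),np.hypot(*d[:2])); m=c.mean(0)[:2]; u=d[:2]/np.hypot(*d[:2]); n=np.array([-u[1],u[0]]); cc=m-n*.06; print(cc, M.T@(np.r_[cc,p[2]]-p)*100)
E
```

```text
[[0.49200272 0.20636774 0.1       ]
 [0.48112131 0.15191194 0.1       ]] [ 0.80767785 -0.29714412 -3.37191244]
[[0.43838116 0.25173732 0.024     ]
 [0.55915705 0.22733605 0.024     ]] -11.422145112763243 0.12321622133058557
[0.48688693 0.180725  ] [ 9.68606016e-01 -2.96071073e-01  3.02325831e-04]
```

Both estimates agree: +0.9 cm in tool x and -0.3 cm in tool y. I'll correct by that and then grip.

>>> arm_command(moves=[0.45,-0.15,0,0,0.45,-0.15,0,0,0,0,0,0])

```text
time: 3.37
ee_pos: [0.487, 0.1814, 0.0669]
eef_rot: [0.774, 0.634, 0.001, 0.0]
ft_force: [-0.3, 0.6, -0.4]
width: 0.0869
grip_force: 0.0
```

>>> arm_command(moves=[0,0,0,0,0,0,0,0,0,0,0,0,0,0,0,0,0,0,0,0,0,0,0,0,0,0,0,0,0,0,0,0,0,0,0,0,0,0,0,0], fingers=0, squeeze=40)

```text
time: 4.2
ee_pos: [0.4866, 0.1798, 0.0655]
eef_rot: [0.774, 0.633, -0.0, 0.0]
ft_force: [-0.2, 0.0, -0.3]
width: 0.0281
grip_force: 0.0
```

>>> arm_command(moves=[0,0,0,0,0,0,0,0,0,0,0,0,0,0,0,0,0,0,0,0,0,0,0,0])

```text
time: 4.7
ee_pos: [0.4863, 0.1799, 0.0655]
eef_rot: [0.774, 0.633, -0.0, -0.0]
ft_force: [-2.9, -0.5, 1.3]
width: 0.0159
grip_force: 40.0
```

>>> arm_command(moves=[0,0,-0.5,0,0,0,-1,0,0,0,-1.5,0,0,0,-1.5,0,0,0,-1.5,0,0,0,-1.5,0,0,0,-1,0,0,0,-0.5,0,0,0,0,0,0,0,0,0,0,0,0,0])

```text
time: 5.62
ee_pos: [0.4861, 0.1795, 0.1547]
eef_rot: [0.774, 0.633, -0.001, -0.0]
ft_force: [-0.2, -0.2, -4.5]
width: 0.0159
grip_force: 40.0
```

```bash
python3 - <<'E'
from h import *
from bench import r
s=r.read_state(); p,M=pose(s); y=np.degrees(np.arctan2(M[1,1],M[0,1])); print(p,y,s["torque"],s["ft_force"],M[:,2])
i=r.camera_info("wrist"); im=r.camera("wrist"); cv2.imwrite("pics/w3.png",im[:,:,::-1])
plan(p,M,[((.41,-.203,.153),-7.5,12)])
E
```

```text
[0.48611508 0.17948992 0.15470559] -11.415904588159599 [-0.01382135 -0.04773679 -0.03877288] [-0.2281048  -0.21005475 -4.47044488] [-1.21699644e-03 -5.09509491e-04 -9.99999130e-01]
12 rows: [-3.25, 0.01, 0.02, -0.3, -3.25, -0.01, 0.01, -0.4, -3.25, -0.03, 0.02, -0.3, -3.25, -0.05, 0.02, -0.3, -3.25, -0.06, 0.01, -0.3, -3.25, -0.08, 0.02, -0.4, -3.25, -0.11, 0.02, -0.3, -3.24, -0.12, 0.01, -0.3, -3.25, -0.14, 0.02, -0.3, -3.25, -0.15, 0.02, -0.4, -3.24, -0.18, 0.01, -0.3, -3.25, -0.19, 0.02, -0.3]  -> yaw -7.5 [ 0.41   -0.2031  0.153 ]
```

View pics/w3.png

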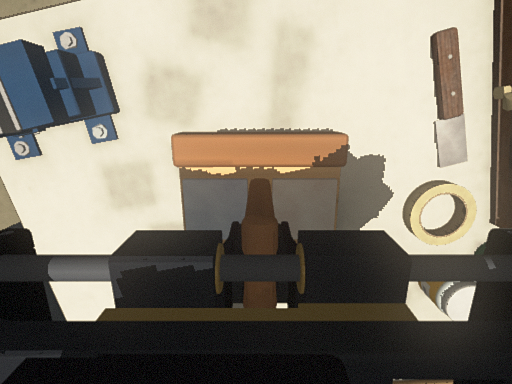

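The tray hangs level in the gripper. Its left runner's outer edge runs along row 133 from column 172 to 348. I'll carry it above the mouth and measure the in-hand offset.

```bash
python3 - <<'E'
from h import *
from bench import r
i=r.camera_info("wrist"); p,M=pose(r.read_state())
c=onz(i,[(172,134),(348,133)],p[2]-.066+.024)
d=c[1]-c[0]; u=d[:2]/np.hypot(*d[:2]); n=np.array([-u[1],u[0]]); cc=c.mean(0)[:2]-n*.06
print(np.degrees(np.arctan2(d[1],d[0])),np.hypot(*d[:2]),M.T@(np.r_[cc,p[2]]-p)*100)
E
```

```text
-11.110367657034589 0.12247733714434811 [ 0.05154526  0.10826545 -0.000165  ]
```

>>> arm_command(moves=[-1.5,0,0,0,-3.2,0,0,-0.4,-3.2,0,0,-0.4,-3.2,0,0,-0.4,-3.2,-0.1,0,-0.4,-3.2,-0.1,0,-0.4,-3.2,-0.1,0,-0.4,-3.2,-0.1,0,-0.4,-3.2,-0.1,0,-0.4,-3.2,-0.2,0,-0.4,-3.2,-0.2,0,-0.3,-3.2,-0.2,0,0])

```text
time: 6.67
ee_pos: [0.4142, -0.1817, 0.155]
eef_rot: [0.752, 0.659, -0.0, -0.0]
ft_force: [1.1, 0.1, -4.7]
width: 0.0159
grip_force: 40.0
```

>>> arm_command(moves=[-1.5,0,0,0,0,0,0,0,0,0,0,0,0,0,0,0])

```text
time: 7.0
ee_pos: [0.4132, -0.1943, 0.1551]
eef_rot: [0.752, 0.66, 0.0, -0.001]
ft_force: [0.9, 0.5, -3.9]
width: 0.0156
grip_force: 40.0
```

```bash
python3 - <<'E'
from h import *
from bench import r
import pickle
s=r.read_state(); p,M=pose(s); y=np.degrees(np.arctan2(M[1,1],M[0,1])); print(p,y)
i=r.camera_info("wrist"); im=r.camera("wrist"); np.save("w4.npy",im); pickle.dump(i,open("w4.pkl","wb")); cv2.imwrite("pics/w4.png",im[:,:,::-1])
E
```

```text
[ 0.41317649 -0.19428744  0.15508311] -7.4564601713845
```

View pics/w4.png

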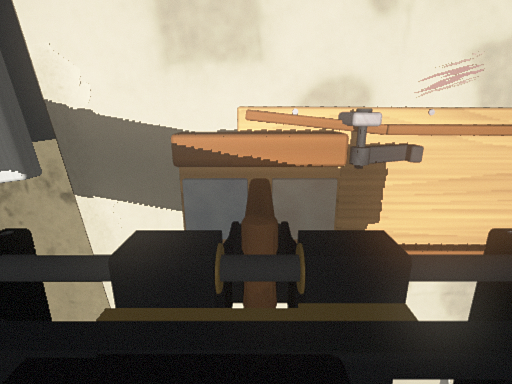

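The wrist view shows the board's left edge along row 107, with its rear corner at (238,107). The catch is at (355–420,155) and the tray is parallel to the lane. I'll refine the cradle pose from the board edge.

```bash
python3 - <<'E'
from h import *
from bench import r
import pickle
im=np.load("w4.npy"); i=pickle.load(open("w4.pkl","rb"))
g=cv2.cvtColor(im,cv2.COLOR_RGB2HSV)[...,1].astype(float)
pts=[]
for u in range(250,505,6):
    col=g[97:117,u]; d=np.diff(col); k=int(np.argmax(d))
    pts.append((u,97+k+.5))
pts=np.array(pts); 
for _ in range(3):
    a,b=np.polyfit(pts[:,0],pts[:,1],1); e=abs(pts[:,1]-a*pts[:,0]-b); pts=pts[e<1.2]
print(a,b,len(pts))
row=a*238+b; d=np.diff(g[112,228:250]); uc=228+int(np.argmax(d))+.5; print("corner col",uc)
w=onz(i,[(uc,a*uc+b),(500,a*500+b)],.010)
v=w[1]-w[0]; th=np.arctan2(v[1],v[0]); print(np.degrees(th))
c,s=np.cos(th),np.sin(th);Rm=np.array([[c,-s],[s,c]])
t=w[0,:2]-Rm@[-.26,.09]; print("origin",t,"mouth",t+Rm@[-.228,0])
t0=np.array([.64566,-.23565]);print("old in new frame",Rm.T@(t0-t))
p,M=pose(r.read_state()); cc=M@[.0005,.0,0]+p
print("tray in cradle",Rm.T@(cc[:2]-t))
q=np.r_[t+Rm@[-.228,0],p[2]]; print("shift cm",M.T@(q-cc)*100)
E
```

```text
0.0035100367388700795 105.3752152810396 42
corner col 236.5
-7.672546505246631
origin [ 0.64644273 -0.23568995] mouth [ 0.42048395 -0.20524937]
old in new frame [-7.81059522e-04 -6.49105490e-05]
tray in cradle [-0.23655424  0.01060122]
shift cm [-1.06390888e+00  8.50709839e-01 -8.90496944e-04]
```

>>> arm_command(moves=[-0.5,0.4,0,0.2,-0.55,0.4,0,0,0,0,1.5,0,0,0,1.5,0,0,0,1.5,0,0,0,1.5,0,0,0,0.8,0,0,0,0.4,0,0,0,0.2,0,0,0,0.2,0,0,0,0.1,0,0,0,0,0])

```text
time: 8.05
ee_pos: [0.42, -0.2069, 0.0789]
eef_rot: [0.753, 0.658, 0.0, 0.0]
ft_force: [0.1, 0.7, -4.5]
width: 0.0158
grip_force: 40.0
```

>>> arm_command(moves=[0,0,0.1,0,0,0,0,0,0,0,0,0])

```text
time: 8.3
ee_pos: [0.4198, -0.2068, 0.0777]
eef_rot: [0.753, 0.658, 0.0, 0.0]
ft_force: [-0.2, 0.9, -4.1]
width: 0.0156
grip_force: 40.0
```

```bash
cat >> h.py <<'E'
TH=np.radians(-7.6);TO=np.array([.6462,-.2357])
def incr(p):
    c,s=np.cos(TH),np.sin(TH); return np.array([[c,s],[-s,c]])@(p[:2]-TO)
E
python3 - <<'E'
from h import *
from bench import r
s=r.read_state(); p,M=pose(s); print(p,incr(p),np.degrees(np.arctan2(M[1,1],M[0,1])),s["ft_force"],s["torque"])
E
```

```text
[ 0.41979802 -0.20682502  0.07774325] [-0.22823206 -0.00132178] -7.713213365485513 [-0.18568272  0.93836707 -4.09154985] [-0.00231257 -0.04459311  0.0368365 ]
```

>>> arm_command(moves=[0.05,0,0.1,0,0,0,0.1,0,0,0,0,0,0,0,0,0])

```text
time: 8.63
ee_pos: [0.4197, -0.2062, 0.0755]
eef_rot: [0.753, 0.658, -0.0, -0.0]
ft_force: [0.2, 0.3, -2.9]
width: 0.0157
grip_force: 40.0
```

>>> arm_command(moves=[0,0,0.05,0,0,0.4,0,0,0,0.8,0,0,0,0.8,0,0,0,0.8,0,0,0,0.8,0,0,0,0.8,0,0,0,0.8,0,0,0,0.8,0,0,0,0.4,0,0,0,0,0,0])

```text
time: 9.55
ee_pos: [0.4837, -0.2153, 0.0755]
eef_rot: [0.753, 0.658, -0.0, 0.0]
ft_force: [-2.5, -1.4, 4.3]
width: 0.0157
grip_force: 40.0
```

```bash
python3 - <<'E'
from h import *
from bench import r
s=r.read_state(); p,M=pose(s); print(p,incr(p),np.degrees(np.arctan2(M[1,1],M[0,1])),s["ft_force"],s["torque"])
im=r.camera("wrist"); cv2.imwrite("pics/w5.png",im[:,:,::-1])
E
```

```text
[ 0.48371587 -0.21525906  0.07547128] [-0.16376024 -0.00122819] -7.72237677270217 [-2.47876536 -1.41176719  4.33460364] [-0.0915062   0.6187906   0.04283791]
```

View pics/w5.png

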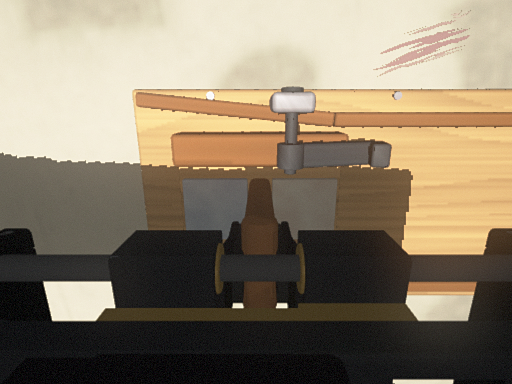

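The tray sits flat in the mouth, with its left runner edge at row 133 and the lane guide's inner face at row 126. The catch nose at (380,152) lies just ahead on the runner. I'll nudge about 1 mm left and slide on.

>>> arm_command(moves=[0.05,0.4,-0.03,0,0.05,0.8,0,0,0,0.8,0,0,0,0.8,0,0,0,0.8,0,0,0,0.8,0,0,0,0.8,0,0,0,0.8,0,0,0,0.8,0,0,0,0.4,0,0,0,0,0,0])

```text
time: 10.52
ee_pos: [0.5554, -0.2237, 0.0755]
eef_rot: [0.753, 0.658, 0.0, 0.0]
ft_force: [-1.5, -0.6, 1.8]
width: 0.0158
grip_force: 40.0
```

```bash
python3 - <<'E'
from h import *
from bench import r
s=r.read_state(); p,M=pose(s); print(p,incr(p),np.degrees(np.arctan2(M[1,1],M[0,1])),s["ft_force"],s["torque"])
im=r.camera("wrist"); cv2.imwrite("pics/w6.png",im[:,:,::-1])
E
```

```text
[ 0.55538952 -0.22369277  0.0755313 ] [-0.09160079 -0.00010851] -7.713866756603626 [-1.49589585 -0.56672433  1.77370093] [-0.1139498   0.14968197 -0.00710674]
```

View pics/w6.png

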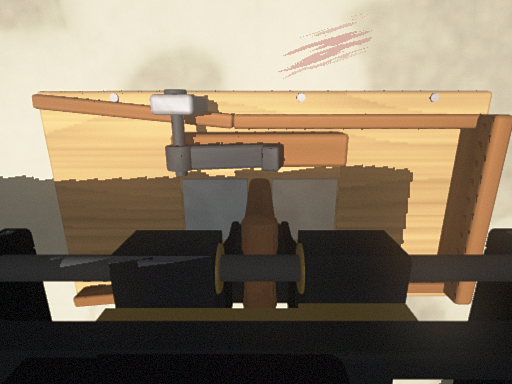

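The catch nose at (270,156) now rides on the left runner, and the end stop is at column 470 ahead. Forces are small, so I'll continue to the stop and slow down near the end.

>>> arm_command(moves=[0,0.4,0,0,0,0.8,0,0,0,0.8,0,0,0,0.8,0,0,0,0.8,0,0,0,0.8,0,0,0,0.8,0,0,0,0.8,0,0,0,0.8,0,0,0,0.8,0,0,0,0.6,0,0,0,0.3,0,0])

```text
time: 11.57
ee_pos: [0.6389, -0.235, 0.0756]
eef_rot: [0.753, 0.658, -0.0, -0.0]
ft_force: [-14.9, 0.8, 17.6]
width: 0.0158
grip_force: 40.0
```

>>> arm_command(moves=[0,0.1,0,0,0,0.1,0,0,0,0.1,0,0,0,0.1,0,0,0,0.1,0,0,0,0,0,0])

```text
time: 12.07
ee_pos: [0.6434, -0.2356, 0.0756]
eef_rot: [0.753, 0.658, -0.0, -0.0]
ft_force: [-5.1, 0.3, 4.9]
width: 0.0158
grip_force: 40.0
```

```bash
python3 - <<'E'
from h import *
from bench import r
s=r.read_state(); p,M=pose(s); print(p,incr(p),np.degrees(np.arctan2(M[1,1],M[0,1])),s["ft_force"],s["torque"])
E
```

```text
[ 0.64343575 -0.23561826  0.07556842] [-0.00275078 -0.00028457] -7.720027741377017 [-5.11003874  0.26925303  4.89296105] [0.14216366 1.05276804 0.04201209]
```

>>> arm_command(moves=[0,0.1,0,0,0,0.1,0,0,0,0,0,0,0,0,0,0])

```text
time: 12.4
ee_pos: [0.6454, -0.2359, 0.0756]
eef_rot: [0.753, 0.658, -0.0, -0.0]
ft_force: [-6.5, 0.3, 4.5]
width: 0.0161
grip_force: 40.0
```

>>> arm_command(moves=[0,0.1,0,0,0,0.1,0,0,0,0,0,0,0,0,0,0])

```text
time: 12.73
ee_pos: [0.6457, -0.2359, 0.0757]
eef_rot: [0.753, 0.658, -0.002, -0.002]
ft_force: [-16.0, 2.9, 12.2]
width: 0.016
grip_force: 40.0
```

```bash
python3 - <<'E'
from h import *
from bench import r
s=r.read_state(); p,M=pose(s); print(p,incr(p),np.degrees(np.arctan2(M[1,1],M[0,1])),s["ft_force"],s["torque"])
im=r.camera("wrist"); cv2.imwrite("pics/w7.png",im[:,:,::-1])
E
```

```text
[ 0.64571688 -0.23591846  0.07572306] [-0.00044998 -0.00028044] -7.735532732928187 [-15.95360239   2.93545815  12.17597573] [ 0.63337343  3.16907538 -0.07023614]
```

View pics/w7.png

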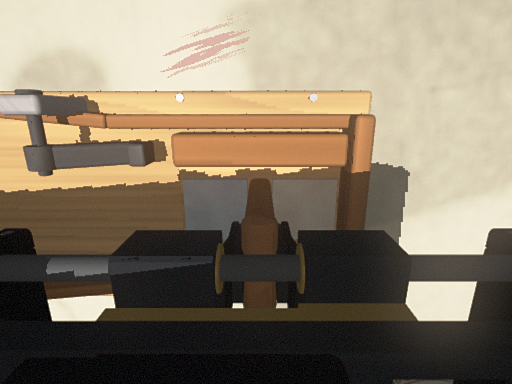

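The tray is against the end stop: its front edge meets the stop at column 347 and x-force has risen to 16 N. The catch has dropped, with its nose at (145,153) clear behind the rear edge at column 172. Next is the pull back.

>>> arm_command(moves=[0,-0.2,0,0,0,-0.3,0,0,0,-0.3,0,0,0,-0.3,0,0,0,-0.2,0,0,0,-0.1,0,0,0,-0.1,0,0,0,-0.1,0,0,0,0,0,0,0,0,0,0])

```text
time: 13.62
ee_pos: [0.6321, -0.234, 0.0756]
eef_rot: [0.753, 0.658, 0.0, 0.0]
ft_force: [2.4, -0.4, 3.4]
width: 0.0158
grip_force: 40.0
```

>>> arm_command(moves=[0,-0.1,0,0,0,-0.1,0,0,0,0,0,0,0,0,0,0])

```text
time: 13.95
ee_pos: [0.6301, -0.2337, 0.0756]
eef_rot: [0.753, 0.658, 0.0, 0.0]
ft_force: [4.2, 0.0, 3.4]
width: 0.0157
grip_force: 40.0
```

```bash
python3 - <<'E'
from h import *
from bench import r
s=r.read_state(); p,M=pose(s); print(p,incr(p),s["ft_force"],s["torque"])
E
```

```text
[ 0.63014315 -0.233722    0.0755552 ] [-0.0161774 -0.000163 ] [4.20956532 0.03566715 3.36218686] [-0.13036641 -0.98379634  0.06718171]
```

>>> arm_command(moves=[0,-0.1,0,0,0,-0.05,0,0,0,0,0,0,0,0,0,0])

```text
time: 14.28
ee_pos: [0.6293, -0.2338, 0.0757]
eef_rot: [0.753, 0.658, 0.001, 0.001]
ft_force: [6.8, -1.5, 2.7]
width: 0.0157
grip_force: 40.0
```

>>> arm_command(moves=[0,-0.1,0,0,0,0,0,0,0,0,0,0])

```text
time: 14.53
ee_pos: [0.629, -0.234, 0.0759]
eef_rot: [0.753, 0.658, 0.001, 0.002]
ft_force: [9.3, -2.5, -0.1]
width: 0.016
grip_force: 40.1
```

The force climbed to 9 N with no further motion, so the catch holds. I'll relax the arm's preload, then release.

>>> arm_command(moves=[0,0.1,0.02,0,0,0,0,0,0,0,0,0])

```text
time: 14.78
ee_pos: [0.6293, -0.234, 0.0757]
eef_rot: [0.753, 0.658, 0.001, 0.001]
ft_force: [5.6, -1.7, 3.2]
width: 0.016
grip_force: 40.0
```

>>> arm_command(moves=[0,0,0,0,0,0,0,0,0,0,0,0,0,0,0,0,0,0,0,0,0,0,0,0,0,0,0,0,0,0,0,0], fingers=60)

```text
time: 15.45
ee_pos: [0.6284, -0.2335, 0.0751]
eef_rot: [0.753, 0.658, -0.0, -0.0]
ft_force: [0.6, 0.5, 0.3]
width: 0.0515
grip_force: 0.0
```

```bash
python3 - <<'E'
from h import *
from bench import r
s=r.read_state(); p,M=pose(s); print(p,incr(p),s["ft_force"],s["width"])
im=r.camera("wrist"); cv2.imwrite("pics/w8.png",cv2.resize(im[80:330,100:400,::-1],None,fx=2.4,fy=2.4))
E
```

```text
[ 0.62843447 -0.23349978  0.07512465] [-0.01790047 -0.00016871] [0.630974   0.5134273  0.28602548] 0.05147935132273862
```

View pics/w8.png

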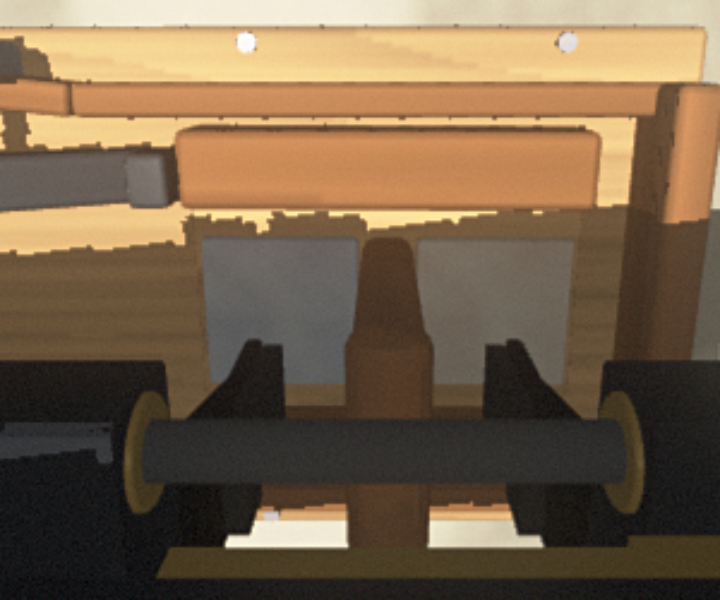

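The tray lies flat with its rear edge at column 177 against the catch nose. The fingers are clear on both sides of the handle, so I'll lift straight up.

>>> arm_command(moves=[0,0,-1,0,0,0,-1.5,0,0,0,-1.5,0,0,0,-2,0,0,0,-2,0,0,0,-2,0,0,0,-1,0,0,0,0,0,0,0,0,0,0,0,0,0])

```text
time: 16.33
ee_pos: [0.6279, -0.2334, 0.1838]
eef_rot: [0.753, 0.658, -0.001, -0.001]
ft_force: [-0.7, 0.3, -0.6]
width: 0.0521
grip_force: 0.0
```

```bash
python3 - <<'E'
from h import *
from bench import r
s=r.read_state(); print(s["ee_pos"],s["ft_force"],abs(s["joint_vel"]).max())
i=r.camera_info("wrist"); im=r.camera("wrist")
hsv=cv2.cvtColor(im,cv2.COLOR_RGB2HSV)
c,sn=np.cos(TH),np.sin(TH); w=lambda x,y,z:np.r_[np.array([[c,-sn],[sn,c]])@[x,y]+TO,z]
P=[w(-.016+a,.06,.034) for a in (-.063,.063)]+[w(-.079,.046,.03)]
uv=proj(i,P).round(1); print(uv)
cv2.imwrite("pics/w9.png",im[60:230,120:400,::-1].repeat(2,0).repeat(2,1))
E
```

```text
[ 0.62788117 -0.23343977  0.18381164] [-0.72604233  0.27239045 -0.62190111] 0.008322870892782695
[[201.8 126.1]
 [321.  125.8]
 [203.3 139.1]]
```

View pics/w9.png

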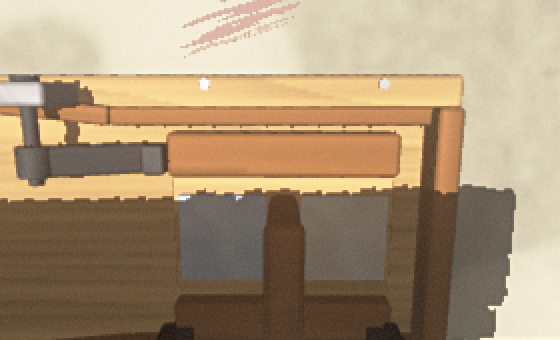

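The gripper is clear above the tray. The tray lies flat in the lane, with its rear edge at crop column 168 touching the dropped catch. I'm handing the job in.

```bash
python3 -c "
from bench import r
print(r.close_job())"
```

```text
the job is handed in; nothing more can be done
None
```

The tray is in its cradle, lying flat with its rear edge against the dropped catch, which held a pull of about 9 N; the gripper is clear, and I handed the job in at about 16 s, with no verdict returned.

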